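# Mark a clay tile with the hand stamp in the treadle press

## Task

Lift the yellow-handled stamp up and off its hook and set it gently upright on the clay tile in the press, with its foot inside the white ring under the ram, and let go of it. Then press the red treadle fully down to its stop so that the ram presses the stamp, hold it there for a good second, and let the treadle come all the way up again, leaving the stamp standing in the ring. Do not disturb the green stamp or the mugs.

Things in the scene. Friction and masses are not known exactly. Their poses are not given: they have to be found in the camera images.
- stamp_yellow: the stamp to use: brass disc foot 52 mm across, 16 thick; two upright straps; on top a yellow plastic handle bar 42 mm long (own x -32 to +10), 30 wide (own y), 28 tall (own z 50 to 78). 78 mm tall, 0.2 to 0.35 kg. Origin: centre of the foot's underside, z up. Hangs upright from either hook of the rack, bar resting on the hook's rod, own x along the rack's x, long end of the bar to the robot.
- stamp_yellow_grip (a point): good grip point in the yellow bar: own x = -16 mm (towards the bar's long end), 66 mm above the underside. Grip across the 30 mm width. The straps below the bar are 16 x 6 mm, outer faces 30 mm apart; the hook's rod passes along own x through the opening between them, 18 mm wide and 34 mm high (own z 16 to 50).
- stamp_green: the other stamp, the same but with a green handle, hanging from the other hook: leave it hanging. Same origin and axes.
- rack: fixed wooden rack, origin on the table. Two hooks at own y = +65 and -65 mm point along own -x, roughly to the robot: level rods 7 mm thick, top 200 mm above the table, from a crossbar (front at own x = +53, top 212 mm high) to own x = -45, where the tip turns up 12 mm. A stamp hangs at own x = 0: raise it 14 to 25 mm (aim at 19), then take it out along own -x.
- press: fixed green bench press, origin on the table under the ram's axis; own x away from the robot. Base plate 15 mm thick (own x -100 to 160, y -120 to 210). Column 40 mm square at own x = 90, y = -95, behind the tile; an arm runs from it to a head over the tile (40 mm across, front at own x = -12), underside 215 mm above the table. The front (own -x) is open. The stamp's bar should point to the front.
- ram_pad: black rubber end of the steel ram under the arm, 18 mm across; origin on its axis, 12 mm above its lower face. When up, the lower face is 150 mm above the table, 37 mm over a stamp standing on the tile: no room for an upright gripper: tilt the tool 30 to 45 degrees, leaning back to the open front. The full treadle stroke lowers it 41 mm onto the stamp; its spring gives about 6 N.
- tile: terracotta clay tile 90 x 90 x 12 mm, fixed on the press's bed, sides along the press's axes. Origin: centre of its underside, 23 mm above the table.
- mark (a point): centre of the white ring, 68 mm across inside, line 4 mm wide (the stamp's foot is 52), on the upper face of the tile, exactly under the ram; 35 mm above the table.
- pedal (a joint): angle of the red treadle: 0 up (rest), 0.30 rad at its stop. Spring-loaded, it comes up by itself and lifts the ram. Pressed at the pad it takes about 4 N to start and about 16 N at the stop with a stamp under the ram.
- pedal_pad (a point): middle of the upper face of the treadle's black rubber pad (60 x 56 mm), the place to press. The treadle is a red plate 140 x 62 mm left of the tile, hinged at its far end (hinge at own x = +55, y = +130 mm of the press, 32 mm high, 100 mm from the pad). At rest the pad slopes up 0.34 rad to the robot, middle 73 mm above the table; at the stop nearly level, 44 mm. Nothing is above it.
- mug0: white mug to the right of the rack, 80 mm across, 90 mm tall with a handle at own +y; leave it alone. Origin: centre of its underside.
- mug1: white mug to the left of the press, 80 mm across, 90 mm tall with a handle at own +y; leave it alone. Origin: centre of its underside.
- mug2: white mug to the right, nearest the robot, 80 mm across, 90 mm tall with a handle at own +y; leave it alone. Origin: centre of its underside.

How it is judged:
By the outcome, as a careful person would: the job done as asked, in the order asked, and still so for the second after the job is handed in, with the robot touching nothing.
It also fails if it takes over 67 s, if anything falls off the work surface, if the arm or the gripper's body presses on something with over 40 N, if the wrist force passes 120 N, or if a joint passes its speed limit or range.

## Robot

A 6-joint arm with a two-finger parallel gripper is mounted at the origin on the work surface. World frame = base frame: x ahead of the robot, y to its left, z up, the work surface at z = 0. Lengths are in mm, angles in rad, forces in N, time in s.
With the tool pointing down it reaches from about 350 to 975 mm from the base axis. Payload 4.9 kg.
Tool frame: the origin (TCP) lies on the centre line of the jaws, within the pads' length; the fingertips stand r.finger_overhang ahead of it and the grasp point (between the pads) lies 2 mm behind it (r.finger_overhang is the distance from the TCP to the fingertips, in mm); z points along the fingers, y is the line along which they close (so a half turn about z gives the same grasp; the last joint's range is limited). The gripper opens to 85 mm and grips with 20 to 120 N. Pads are 22 mm wide; open, the fingers measure 114 mm over their backs; the gripper's body (76 mm by 85 mm) begins 54 mm behind the grasp point. The pads swing forward as they close: fully open they stand 13 mm farther back than shut.
Start: joints at [-1.279, 0.053, 1.613, -0, 1.476, -0.119], TCP at [249.582, -572.984, 248.304] pointing down, gripper open.
Joint ranges: [-3.01, 3.01], [-1.01, 2.22], [0.06, 2.58], [-1.02, 4.17], [0.09, 2.62], [-3.14, 3.14]. Speed limits (rad/s): [2.57, 2.57, 3.14, 3.14, 3.14, 3.14].

## Interface

Orientations are given as a unit quaternion [w, x, y, z].
In Python, from cell import r, camera gives the robot as it stands.
- The arm moves only by the tool move_arm, never from a script. Its argument "targets" is text: rows parted by semicolons, each of 7 numbers parted by spaces: the shift along the tool's x, y, z in units of 200 mm (1.0 is 200 mm), then the turn, a rotation vector about the tool's x, y, z in units of 60 degrees (1.0 is 60 degrees), then the closure, from 0 (fully open) to 1 (shut). In form: dx dy dz wx wy wz gripper; .... A call has 1 to 12 rows; each row is the pose to reach, as a shift and turn from the pose commanded when the call began, along the tool's axes at that moment; what a row does not reach only later rows make up. A row lasts 1/12 s, in which the tool goes at most 41.7 mm and 7.16 degrees, less where a joint would pass 70% of its speed; a pose out of reach is approached as far as the arm can. A call with a number of a shift or a turn outside -1 to 1 is refused whole. A call with a gripper value outside its range is refused whole. The fingers move at their own pace and stop on an object; the grip force is fixed at half the most. Time passes only in rows, so rows that repeat a pose let the fingers close. It gives the time, the measured TCP pose, the force, the opening and the grip force at its end, in the units of the state.
- r.observe(): the state, without advancing time (a new reading comes with each control period).
- camera(name): name is "side" or "top" or "wrist"; returns a dict with "image" (384x512x3 uint8, red, green, blue), "fx", "fy", "cx", "cy" (pixels), "extrinsics" (4x4, takes a point from world to camera coordinates). Camera axes: x right, y down, z forward; pixel columns grow to the right and rows downward; lengths in mm; the calibration is good to about 2 mm. The wrist camera is an equidistant fisheye: a pixel r from the principal point sees the ray r / f radians off the axis. A picture is of the moment at which its call begins. There is no depth.
- r.sign_off(): hands the job in; it is judged then, once.
The state is a dict: "time_s": time; "q": joint angles; "dq": joint speeds; "effort": joint torques, N m; "tool_pos": TCP position; "eef_rot": TCP orientation; "wrist_force": force on the tool from outside, world axes, zero at the start; "wrist_torque": the same for the moment, N m; "finger_gap": finger opening in mm; "grip_force": force on a finger pad.
Only numpy, scipy, OpenCV 4.12 (cv2) and the standard library are available. Lean on these libraries where they do the work, as an engineer would, in place of code of your own. Each camera call takes 0.05 s, during which the arm holds its last target. There are 200 camera calls.

## Working session

There is one attempt and no reset: what is moved stays moved. The work goes in short steps, Python scripts to look and compute and a tool call to move; the robot and the scene stay as the last step left them, time stands still between calls to the robot, and variables do not carry over. Pictures are saved under pics/ and viewed, at most 11 in all, crops included, and the job is handed in when it is done.

Besides the shell and the picture viewer there is one more tool, called after "Call:" as name(argument=value, ...) on one line, values as JSON. move_arm: Moves the arm, as the interface text tells. Shifts and turns lie within -1 to 1; 1 stands for 200 mm of shift or 60 degrees of turn. Its arguments: {"type":"object","properties":{"targets":{"type":"string"}},"required":["targets"]}

```bash
ls; mkdir -p pics
python3 - <<'E'
from cell import r,camera
import cv2,numpy as np,pickle
d={}
for n in("side","top","wrist"):
    c=camera(n);d[n]=c;cv2.imwrite(f"pics/{n}0.png",c["image"][:,:,::-1])
    print(n,c["fx"],c["cx"],c["cy"],np.round(c["extrinsics"],3).tolist())
pickle.dump(d,open("cams0.pkl","wb"))
cv2.imwrite("pics/all0.png",np.hstack([cv2.resize(d[n]["image"],(400,300)) for n in("side","top")])[:,:,::-1])
s=r.observe();print(s,r.finger_overhang)
E
```

```text
pics
side 434.8901191761731 249.4352640029077 188.99394277903025 [[-0.889, -0.458, 0.012, 466.391], [-0.303, 0.568, -0.765, 270.21], [0.344, -0.684, -0.644, 1226.653], [0.0, 0.0, 0.0, 1.0]]
top 437.1517028392515 252.58571668107257 194.20327577478383 [[-0.011, -1.0, -0.006, 9.804], [-0.98, 0.012, -0.196, 535.638], [0.197, 0.004, -0.98, 1701.559], [0.0, 0.0, 0.0, 1.0]]
wrist 297.3186396354542 257.1487290522104 188.10914899888505 [[0.399, -0.917, -0.002, -624.763], [-0.883, -0.385, 0.268, -34.501], [-0.247, -0.105, -0.963, 378.55], [0.0, 0.0, 0.0, 1.0]]
{'time_s': 0.15, 'q': array([-1.27898547e+00,  5.32362914e-02,  1.61398475e+00,  2.78158125e-05,
        1.47599309e+00, -1.18977676e-01]), 'dq': array([-0.00034802, -0.00178367, -0.00340151, -0.00200088, -0.00086639,
       -0.00049186]), 'effort': array([ 5.84233167e-04, -3.94242203e+01, -3.70721626e+01, -1.22184929e-04,
        4.65242381e-03, -1.39560137e-05]), 'tool_pos': array([ 249.46968916, -572.55267111,  247.32246593]), 'eef_rot': array([-8.08908350e-04,  9.78980597e-01,  2.03951790e-01, -5.61813957e-05]), 'wrist_force': array([ 0.1403378 , -0.56498913,  0.10707879]), 'wrist_torque': array([ 0.03666649,  0.04698907, -0.02093189]), 'grip_force': 0.0, 'finger_gap': 85.64122586318355} 17.0
```

View pics/top0.png

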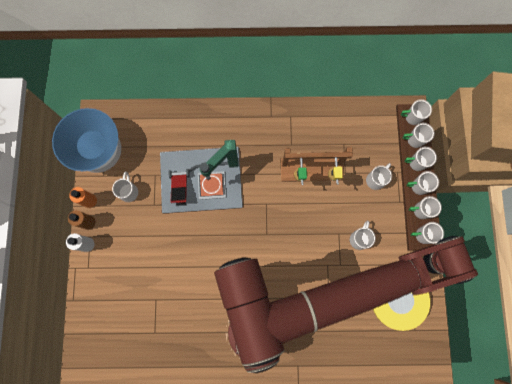

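View pics/side0.png

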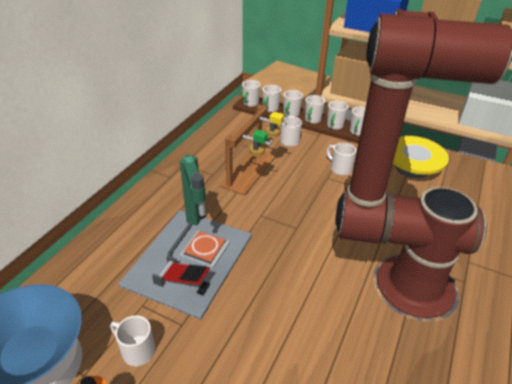

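The top view shows yellow at (338,173), green at (302,173), the tile and ring at (212,184), the treadle pad at (179,190), and mugs at (380,177), (363,238) and (125,188). In the side view, yellow is at (277,118), green at (260,137), the ring at (206,247) and the treadle at (187,273).

```bash
cat > h.py <<'E'
import numpy as np,cv2
from scipy.spatial.transform import Rotation as R
def ray(c,u,v,fish=False):
    E=np.array(c["extrinsics"]);x=np.array([(u-c["cx"])/c["fx"],(v-c["cy"])/c["fy"]])
    if fish:
        t=np.linalg.norm(x);d=np.r_[x/t*np.sin(t),np.cos(t)] if t>1e-9 else np.array([0,0,1.])
    else: d=np.r_[x,1]
    d=E[:3,:3].T@d;return -E[:3,:3].T@E[:3,3],d/np.linalg.norm(d)
def plane(c,u,v,z,fish=False):
    o,d=ray(c,u,v,fish);return o+d*(z-o[2])/d[2]
def tri(rays):
    A=sum(np.eye(3)-np.outer(d,d) for o,d in rays);b=sum((np.eye(3)-np.outer(d,d))@o for o,d in rays)
    p=np.linalg.solve(A,b);return p,[np.linalg.norm(np.cross(p-o,d)) for o,d in rays]
def project(c,p,fish=False):
    E=np.array(c["extrinsics"]);q=E[:3,:3]@p+E[:3,3]
    if fish:
        t=np.arctan2(np.hypot(q[0],q[1]),q[2]);n=q[:2]/np.hypot(q[0],q[1])*t
    else: n=q[:2]/q[2]
    return n*[c["fx"],c["fy"]]+[c["cx"],c["cy"]]
def blobs(m,amin=8):
    n,l,s,ce=cv2.connectedComponentsWithStats(m.astype(np.uint8),connectivity=8)
    return [(int(s[i,4]),*np.round(ce[i],1),*s[i,:4].tolist(),i) for i in range(1,n) if s[i,4]>=amin],l
def hsv(im): return [a.astype(int) for a in cv2.split(cv2.cvtColor(im,cv2.COLOR_RGB2HSV))]
def masks(im):
    h,s,v=hsv(im)
    return dict(yellow=(h>=24)&(h<=33)&(s>170)&(v>110),green=(h>52)&(h<70)&(s>190)&(v>90),red=((h<4)|(h>174))&(s>180)&(v>80),
      white=(s<70)&(v>170),tile=(h>3)&(h<14)&(s>110)&(v>120),black=(v<45))
E
python3 - <<'E'
import pickle
from h import *
d=pickle.load(open("cams0.pkl","rb"))
roi={"top":(110,130,400,260),"side":(110,90,360,360)}
for n in("top","side"):
    x0,y0,x1,y1=roi[n];im=d[n]["image"]
    for k,m in masks(im).items():
        mm=np.zeros(m.shape,bool);mm[y0:y1,x0:x1]=m[y0:y1,x0:x1]
        b,_=blobs(mm,10);print(n,k,[x[:7] for x in sorted(b,reverse=True)[:7]])
a=d["top"]["image"][130:225,155:255];b=d["side"]["image"][205:315,115:255]; e=d["side"]["image"][100:195,215:315]; f=d["top"]["image"][140:200,275:400]
out=np.vstack([np.hstack([cv2.resize(a,(400,300),interpolation=2),cv2.resize(b,(400,300),interpolation=2)]),np.hstack([cv2.resize(f,(400,300),interpolation=2),cv2.resize(e,(400,300),interpolation=2)])])
cv2.imwrite("pics/crop0.png",out[:,:,::-1])
E
```

```text
top yellow []
top green []
top red [(144, np.float64(178.6), np.float64(181.0), 172, 175, 14, 13)]
top white [(127, np.float64(364.1), np.float64(234.4), 353, 221, 22, 28), (125, np.float64(379.6), np.float64(178.4), 371, 167, 20, 19), (95, np.float64(122.4), np.float64(185.8), 112, 173, 20, 26), (66, np.float64(365.1), np.float64(238.1), 362, 232, 7, 13), (49, np.float64(210.9), np.float64(196.9), 199, 195, 26, 4), (39, np.float64(386.3), np.float64(167.3), 378, 163, 13, 12), (29, np.float64(205.5), np.float64(187.0), 202, 177, 11, 17)]
top tile [(486, np.float64(321.6), np.float64(152.3), 284, 144, 85, 14), (250, np.float64(287.5), np.float64(171.7), 279, 156, 21, 27), (172, np.float64(211.1), np.float64(184.2), 204, 177, 15, 15), (152, np.float64(211.2), np.float64(185.7), 200, 174, 23, 22), (141, np.float64(311.8), np.float64(171.0), 303, 163, 18, 20), (77, np.float64(385.1), np.float64(250.6), 373, 244, 21, 15), (62, np.float64(243.9), np.float64(146.6), 236, 141, 17, 14)]
top black [(146, np.float64(178.0), np.float64(193.5), 172, 188, 13, 12), (16, np.float64(181.4), np.float6
[... 649 characters left out ...]
.float64(271.5), np.float64(97.8), 262, 90, 19, 22)]
side tile [(711, np.float64(246.7), np.float64(176.0), 220, 152, 56, 45), (391, np.float64(239.0), np.float64(135.6), 224, 104, 42, 71), (261, np.float64(204.4), np.float64(244.5), 194, 237, 22, 16), (229, np.float64(351.5), np.float64(211.4), 345, 198, 15, 25), (225, np.float64(205.3), np.float64(251.0), 185, 237, 40, 25), (54, np.float64(245.3), np.float64(159.5), 240, 154, 11, 12), (28, np.float64(200.2), np.float64(234.0), 195, 232, 12, 6)]
side black [(215, np.float64(193.0), np.float64(272.7), 182, 266, 23, 14), (101, np.float64(339.0), np.float64(212.2), 337, 196, 6, 34), (72, np.float64(202.9), np.float64(287.2), 198, 282, 11, 12)]
```

View pics/crop0.png

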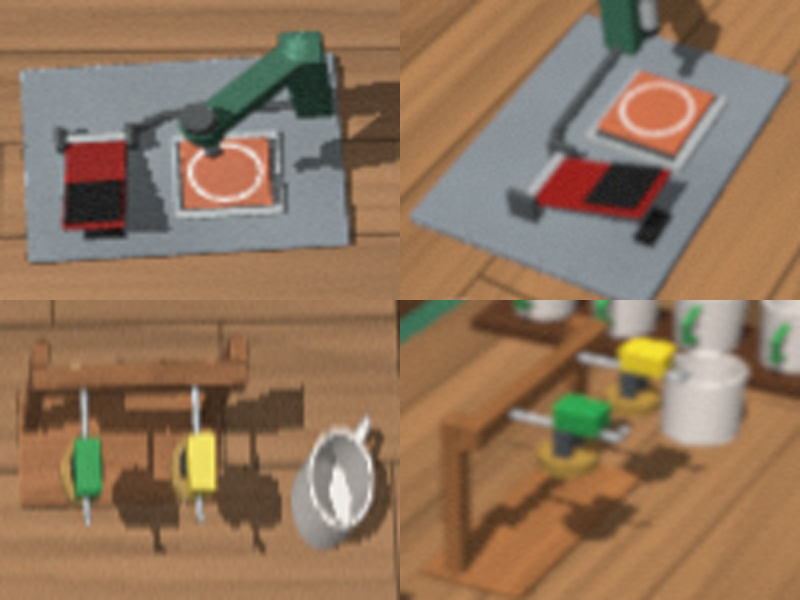

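The crop shows the yellow bar on the right hook, with the rod along its length and its tip towards the robot. The ring is clear in both views, and the treadle's pad is on its near half. Next I triangulate these coarsely.

Run:
```python
import pickle
from h import *
d=pickle.load(open("cams0.pkl","rb"));T,S=d["top"],d["side"]
def cm(c,box,f):
    x0,y0,x1,y1=box;h,s,v=hsv(c["image"][y0:y1,x0:x1]);b,l=blobs(f(h,s,v),5);b=max(b);return b[1]+x0,b[2]+y0,b[0]
yel=lambda h,s,v:(h>22)&(h<35)&(s>140)&(v>150)
gre=lambda h,s,v:(h>50)&(h<72)&(s>150)&(v>70)
blk=lambda h,s,v:(v<50)
for n,f,bt,bs in(("yellow",yel,(325,160,350,190),(262,105,290,130)),("green",gre,(292,160,312,190),(250,125,275,150)),("pad",blk,(168,186,190,201),(178,262,208,282))):
    a=cm(T,bt,f);b=cm(S,bs,f);p,e=tri([ray(T,*a[:2]),ray(S,*b[:2])]);print(n,a,b,p.round(1),np.round(e,1))
# ring: ellipse fit of inner disc contour
def ring(c,box):
    x0,y0,x1,y1=box;h,s,v=hsv(c["image"][y0:y1,x0:x1]);m=((s<120)&(v>150))
    b,l=blobs(m,5);print(b)
    return b,l
for c,box,seed,n in((T,(195,165,230,200),(211,184),"t"),(S,(180,230,232,268),(205,246),"s")):
    x0,y0,x1,y1=box;im=cv2.resize(c["image"][y0:y1,x0:x1],None,fx=8,fy=8,interpolation=cv2.INTER_CUBIC)
    h,s,v=hsv(im);m=((h>3)&(h<16)&(s>125)).astype(np.uint8)
    nn,l=cv2.connectedComponents(m,connectivity=4);k=l[int((seed[1]-y0)*8),int((seed[0]-x0)*8)]
    ct,_=cv2.findContours((l==k).astype(np.uint8),cv2.RETR_EXTERNAL,cv2.CHAIN_APPROX_NONE);ct=cv2.convexHull(max(ct,key=len))
    e=cv2.fitEllipse(ct);u,vv=(np.array(e[0])+.5)/8-.5+[x0,y0];print("ring",n,k,u,vv,np.array(e[1])/8,plane(c,u,vv,35).round(1))
    globals()[n]=ray(c,u,vv)
print(tri([t,s]))
s0=R.from_quat(np.roll([-8.08908350e-04,9.78980597e-01,2.03951790e-01,-5.61813957e-05],-1));print(s0.as_matrix().round(3))
```

```text
yellow (np.float64(337.2), np.float64(172.1), 95) (np.float64(276.1), np.float64(117.5), 138) [ 582.4 -308.2  215.7] [0.4 0.4]Traceback (most recent call last):
  File "<stdin>", line 10, in <module>
  File "<stdin>", line 5, in cm
ValueError: max() iterable argument is empty
```

Run:
```python
import pickle
from h import *
d=pickle.load(open("cams0.pkl","rb"));T,S=d["top"],d["side"]
print([x[172,302] for x in hsv(T["image"])],[x[136,260] for x in hsv(S["image"])])
def cm(c,box,f):
    x0,y0,x1,y1=box;h,s,v=hsv(c["image"][y0:y1,x0:x1]);b,l=blobs(f(h,s,v),5);b=max(b);return b[1]+x0,b[2]+y0,b[0]
gre=lambda h,s,v:(h>48)&(h<80)&(s>110)
blk=lambda h,s,v:(v<50)
for n,f,bt,bs in(("green",gre,(292,160,312,190),(250,125,275,150)),("pad",blk,(168,186,190,201),(178,262,208,282))):
    a=cm(T,bt,f);b=cm(S,bs,f);p,e=tri([ray(T,*a[:2]),ray(S,*b[:2])]);print(n,a,b,p.round(1),np.round(e,1))
rs=[]
for c,box,seed,n in((T,(195,165,230,200),(211,184),"t"),(S,(180,230,232,268),(205,246),"s")):
    x0,y0,x1,y1=box;im=cv2.resize(c["image"][y0:y1,x0:x1],None,fx=8,fy=8,interpolation=cv2.INTER_CUBIC)
    h,s,v=hsv(im);m=((h>3)&(h<16)&(s>125)).astype(np.uint8)
    nn,l=cv2.connectedComponents(m,connectivity=4);k=l[int((seed[1]-y0)*8),int((seed[0]-x0)*8)]
    ct,_=cv2.findContours((l==k).astype(np.uint8),cv2.RETR_EXTERNAL,cv2.CHAIN_APPROX_NONE);ct=cv2.convexHull(max(ct,key=len))
    e=cv2.fitEllipse(ct);u,vv=(np.array(e[0])+.5)/8-.5+[x0,y0];print("ring",n,k,u,vv,np.array(e[1])/8,plane(c,u,vv,35).round(1))
    rs.append(ray(c,u,vv))
print(tri(rs))
print(R.from_quat(np.roll([-8.08908350e-04,9.78980597e-01,2.03951790e-01,-5.61813957e-05],-1)).as_matrix().round(3))
```

```text
[np.int64(67), np.int64(143), np.int64(162)] [np.int64(67), np.int64(174), np.int64(154)]
green (np.float64(301.9), np.float64(173.0), 89) (np.float64(259.7), np.float64(136.1), 148) [ 581.3 -178.7  214.4] [0.8 0.8]
pad (np.float64(178.1), np.float64(193.5), 154) (np.float64(192.8), np.float64(272.7), 226) [539.9 300.4  69.9] [1.1 1.1]
ring t 2 210.98169708251953 184.02399253845215 [14.14591217 15.07211971] [583.8 172.8  35. ]
ring s 3 204.40582275390625 244.52929019927979 [14.77106762 20.69514656] [585.9 173.1  35. ]
(array([584.69421129, 173.16161214,  35.28128478]), [np.float64(1.0245429806176245), np.float64(1.0245429806175883)])
[[ 0.917  0.399 -0.   ]
 [ 0.399 -0.917  0.002]
 [ 0.    -0.002 -1.   ]]
```

```bash
cat >> h.py <<'E'
def pose(o): return np.array(o["tool_pos"]),R.from_quat(np.roll(o["eef_rot"],-1))
def toolR(yaw,tilt):  # angles deg; x forward(+up), z forward-down
    t,y=np.radians(tilt),np.radians(yaw)
    M=np.array([[np.cos(t),0,np.sin(t)],[0,-1,0],[np.sin(t),0,-np.cos(t)]])
    return R.from_euler("z",y)*R.from_matrix(M)
def go(o,p,Rt):
    p0,R0=pose(o);s=R0.inv().apply(np.array(p)-p0)/200;w=(R0.inv()*Rt).as_rotvec(degrees=True)/60
    print("ROW",*np.round(np.r_[s,w],3),"| dist",round(float(np.linalg.norm(s)*200),1),"deg",round(float(np.linalg.norm(w)*60),1))
E
python3 - <<'E'
from h import *
from cell import r
import pickle
d=pickle.load(open("cams0.pkl","rb"))["wrist"];E=d["extrinsics"]
o=r.observe();p,Q=pose(o);c=-E[:3,:3].T@E[:3,3]
print("cam in tool",Q.inv().apply(c-p).round(1),"cam axis in tool",Q.inv().apply(E[2,:3]).round(2))
Rt=toolR(0.5,42);g=np.array([577,-308,216]);go(o,g-Rt.apply([0,0,110]),Rt)
E
```

```text
cam in tool [  68.1    0.8 -125.3] cam axis in tool [-0.27 -0.    0.96]
ROW 1.691 -0.703 -0.251 -0.142 0.69 0.366 | dist 369.7 deg 47.7
```

Call:
move_arm(targets="0.85 -0.35 -0.13 -0.07 0.35 0.18 0; 0.85 -0.35 -0.13 -0.07 0.35 0.18 0; 0.85 -0.35 -0.13 -0.07 0.35 0.18 0; 0.85 -0.35 -0.13 -0.07 0.35 0.18 0; 0.85 -0.35 -0.13 -0.07 0.35 0.18 0; 0.85 -0.35 -0.13 -0.07 0.35 0.18 0; 0.85 -0.35 -0.13 -0.07 0.35 0.18 0; 0.85 -0.35 -0.13 -0.07 0.35 0.18 0; 0.85 -0.35 -0.13 -0.07 0.35 0.18 0; 0.85 -0.35 -0.13 -0.07 0.35 0.18 0")

```text
time_s: 0.98
tool_pos: [376.9, -441.7, 273.9]
eef_rot: [-0.002, 0.977, 0.107, 0.185]
wrist_force: [0.0, -0.3, -0.3]
finger_gap: 85.8
grip_force: 0.0
```

Run:
```python
from h import *
from cell import r
o=r.observe();Rt=toolR(0.5,43);g=np.array([577,-308,216]);go(o,g-Rt.apply([0,0,120]),Rt);print(o["q"].round(2),o["time_s"])
```

```text
ROW 0.73 -0.52 0.103 -0.074 0.358 0.184 | dist 180.5 deg 24.5
[-1.15 -0.17  1.82  0.36  1.4   0.15] 0.9833
```

Call:
move_arm(targets="0.73 -0.52 0.1 -0.074 0.358 0.184 0; 0.73 -0.52 0.1 -0.074 0.358 0.184 0; 0.73 -0.52 0.1 -0.074 0.358 0.184 0; 0.73 -0.52 0.1 -0.074 0.358 0.184 0; 0.73 -0.52 0.1 -0.074 0.358 0.184 0; 0.73 -0.52 0.1 -0.074 0.358 0.184 0; 0.73 -0.52 0.1 -0.074 0.358 0.184 0; 0.73 -0.52 0.1 -0.074 0.358 0.184 0; 0.73 -0.52 0.1 -0.074 0.358 0.184 0; 0.73 -0.52 0.1 -0.074 0.358 0.184 0")

```text
time_s: 1.82
tool_pos: [494.8, -309.0, 304.5]
eef_rot: [-0.002, 0.93, 0.004, 0.367]
wrist_force: [0.0, 0.1, 0.0]
finger_gap: 85.4
grip_force: 0.0
```

Run:
```python
from h import *
from cell import r,camera
import pickle
o=r.observe();print(o["tool_pos"].round(1),o["q"].round(2))
d={n:camera(n) for n in("wrist","side","top")};pickle.dump(d,open("cams1.pkl","wb"))
W=d["wrist"];h,s,v=hsv(W["image"]);b,l=blobs((h>22)&(h<35)&(s>140)&(v>120),30);print(b)
cv2.imwrite("pics/w1.png",W["image"][:,:,::-1])
```

```text
[ 494.8 -309.   304.5] [-0.95 -0.4   2.03  0.67  1.11  0.44]
[(1621, np.float64(257.1), np.float64(179.3), 239, 156, 37, 54, 1)]
```

View pics/w1.png

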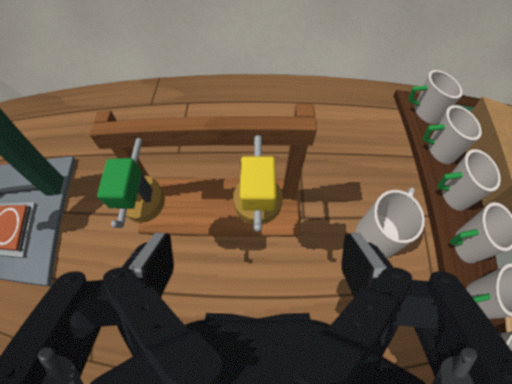

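The wrist view shows the yellow bar at (257,183), centred between the open fingers. The rod tip is at (257,220) and the crossbar at row 130. Next I measure the bar's top face and the crossbar's direction.

Run:
```python
from h import *
import pickle
d=pickle.load(open("cams1.pkl","rb"));W=d["wrist"];im=W["image"]
h,s,v=hsv(im);m=(h>20)&(h<36)&(s>130)&(v>90)
b,l=blobs(m,30);k=max(b);print(k)
for y in range(150,214,4):
    xs=np.where(l[y]==k[-1])[0]
    if len(xs):print(y,xs[0],xs[-1],im[y,257].tolist(),m[y,257])
# face split
col=v[:,250:265].mean(1);print(np.round(col[150:214]).astype(int).tolist())
```

```text
(1985, np.float64(257.5), np.float64(183.4), 238, 156, 39, 56, 1)
158 241 274 [224, 199, 56] True
162 241 275 [225, 201, 59] True
166 241 275 [226, 201, 60] True
170 240 275 [225, 201, 60] True
174 240 275 [226, 202, 61] True
178 240 275 [225, 202, 60] True
182 240 275 [225, 203, 62] True
186 239 276 [226, 202, 60] True
190 239 276 [224, 202, 59] True
194 239 276 [225, 203, 62] True
198 239 276 [184, 161, 46] True
202 239 275 [119, 106, 33] True
206 240 275 [118, 105, 32] True
210 242 273 [134, 130, 107] False
[142, 133, 126, 132, 141, 150, 178, 211, 225, 226, 226, 225, 225, 225, 225, 225, 225, 225, 225, 225, 225, 225, 225, 225, 225, 225, 225, 225, 225, 225, 225, 224, 225, 225, 225, 225, 225, 225, 225, 224, 224, 225, 225, 225, 224, 223, 219, 207, 184, 153, 127, 121, 119, 116, 117, 118, 118, 117, 114, 116, 126, 140, 148, 151]
```

Run:
```python
from h import *
import pickle
d=pickle.load(open("cams1.pkl","rb"));W,T,S=d["wrist"],d["top"],d["side"]
C={"far":(257.8,156.3),"fl":(240.6,157.5),"fr":(274.6,157.5),"nl":(238.6,197.5),"nr":(276.4,197.5),"near":(257.5,198.6)}
for z in(225,228,231):
    P={k:plane(W,*c,z,True) for k,c in C.items()};print(z,{k:p[:2].round(1).tolist() for k,p in P.items()},"len",(P["far"]-P["near"])[:2].round(1),"w",np.linalg.norm(P["fl"]-P["fr"]).round(1),np.linalg.norm(P["nl"]-P["nr"]).round(1))
# front lower edge
o,dr=ray(W,257.5,209.8,True);x=plane(W,257.5,198.6,228,True)[0];print("low z",(o+dr*(x-o[0])/dr[0])[2])
def cen(c,box,f):
    x0,y0,x1,y1=box;h,s,v=hsv(c["image"][y0:y1,x0:x1]);b=max(blobs(f(h,s,v),5)[0]);return b[1]+x0,b[2]+y0
yel=lambda h,s,v:(h>22)&(h<35)&(s>140)&(v>100)
g=lambda h,s,v:(h>48)&(h<80)&(s>110)&(v>60)
h,s,v=hsv(W["image"]);rw=[]
for n,f,bw,bt,bs in(("y",yel,(230,150,285,215),(325,160,350,190),(262,105,290,130)),("g",g,(95,150,145,212),(292,160,312,190),(250,125,275,150))):
    try:
        a=ray(W,*cen(W,bw,f),True);bb=ray(S,*cen(S,bs,f));p,e=tri([a,bb]);print(n,"W+S",p.round(1),np.round(e,1))
        p,e=tri([a,ray(T,*cen(T,bt,f))]);print(n,"W+T",p.round(1),np.round(e,1))
    except Exception as ex:print(n,ex)
# crossbar front-top edge direction: fit plane z=212 for front edge rows
for x in range(150,300,15):
    if 235<x<285: continue
    col=W["image"][105:160,x].astype(int).sum(1);gr=np.diff(col);print(x,105+np.argmin(gr),gr.min(),end="; ")
```

```text
225 {'far': [603.7, -309.5], 'fl': [602.4, -294.4], 'fr': [602.6, -324.2], 'nl': [563.6, -294.1], 'nr': [563.8, -324.9], 'near': [562.7, -309.5]} len [41.  0.] w 29.8 30.7
228 {'far': [601.7, -309.5], 'fl': [600.4, -294.6], 'fr': [600.6, -324.0], 'nl': [562.1, -294.4], 'nr': [562.4, -324.7], 'near': [561.3, -309.5]} len [40.4  0. ] w 29.4 30.3
231 {'far': [599.7, -309.5], 'fl': [598.4, -294.8], 'fr': [598.7, -323.8], 'nl': [560.7, -294.6], 'nr': [560.9, -324.5], 'near': [559.9, -309.5]} len [39.9  0. ] w 29.0 29.9
low z 205.33412853159552
y W+S [ 583.4 -309.3  214.3] [0.4 0.4]
y W+T [ 579.9 -308.7  218.9] [0.9 0.9]
g W+S [ 581.5 -176.3  216.1] [0.2 0.2]
g W+T [ 579.  -178.7  220.5] [0.3 0.3]
150 131 -56; 165 151 -53; 180 130 -46; 195 129 -65; 210 150 -52; 225 129 -58; 285 128 -54;
```

Run:
```python
from h import *
from cell import r
o=r.observe();Rt=toolR(0.3,43);go(o,[578,-309.3,214.5],Rt)
```

```text
ROW -0.004 0.007 0.613 -0.002 -0.001 0.002 | dist 122.5 deg 0.2
```

Call:
move_arm(targets="0 0.005 0.15 0 0 0 0; 0 0.005 0.3 0 0 0 0; 0 0.006 0.42 0 0 0 0; -0.003 0.006 0.5 0 0 0 0; -0.004 0.007 0.56 0 0 0 0; -0.004 0.007 0.59 0 0 0 0; -0.004 0.007 0.613 0 0 0 0; -0.004 0.007 0.613 0 0 0 0; -0.004 0.007 0.613 0 0 0 0.1; -0.004 0.007 0.613 0 0 0 0.2; -0.004 0.007 0.613 0 0 0 0.3; -0.004 0.007 0.613 0 0 0 0.4")

```text
time_s: 2.97
tool_pos: [578.4, -308.7, 215.6]
eef_rot: [-0.001, 0.93, 0.005, 0.367]
wrist_force: [-0.7, 0.1, -0.0]
finger_gap: 51.1
grip_force: 0.0
```

Run:
```python
from h import *
from cell import r,camera
W=camera("wrist");cv2.imwrite("pics/w2.png",W["image"][:,:,::-1]);o=r.observe();print(o["tool_pos"].round(1),o["finger_gap"])
```

```text
[ 578.3 -308.7  215.4] 51.357688248043935
```

View pics/w2.png

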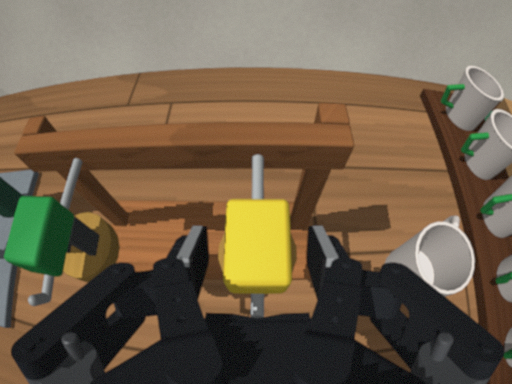

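The fingers straddle the bar symmetrically, with inner faces at about columns 207 and 308 and the bar spanning 224–292. I close the gripper.

Call:
move_arm(targets="0 0 0 0 0 0 0.5; 0 0 0 0 0 0 0.55; 0 0 0 0 0 0 0.6; 0 0 0 0 0 0 0.65; 0 0 0 0 0 0 0.7; 0 0 0 0 0 0 0.8; 0 0 0 0 0 0 0.9; 0 0 0 0 0 0 1; 0 0 0 0 0 0 1; 0 0 0 0 0 0 1")

```text
time_s: 3.85
tool_pos: [578.5, -308.6, 214.9]
eef_rot: [-0.001, 0.93, 0.005, 0.367]
wrist_force: [-1.8, -0.8, 1.5]
finger_gap: 29.4
grip_force: 59.0
```

Run:
```python
from h import *
from cell import r
o=r.observe();Rt=pose(o)[1];p=pose(o)[0];print(p.round(1),o["finger_gap"],o["grip_force"],o["wrist_force"].round(1))
go(o,p+[0,0,19],Rt);go(o,p+[-140,0,19],Rt)
```

```text
[ 578.5 -308.6  214.9] 29.415101117384445 59.04158592224121 [-1.8 -0.8  1.5]
ROW 0.065 0.0 -0.069 0.0 0.0 0.0 | dist 19.0 deg 0.0
ROW -0.446 -0.007 -0.547 0.0 0.0 0.0 | dist 141.3 deg 0.0
```

Call:
move_arm(targets="0.02 0 -0.02 0 0 0 1; 0.04 0 -0.042 0 0 0 1; 0.055 0 -0.058 0 0 0 1; 0.065 0 -0.069 0 0 0 1; 0.065 0 -0.069 0 0 0 1; 0.065 0 -0.069 0 0 0 1")

```text
time_s: 4.35
tool_pos: [578.5, -308.3, 233.8]
eef_rot: [-0.002, 0.93, 0.005, 0.367]
wrist_force: [-0.0, -0.6, -2.8]
finger_gap: 29.5
grip_force: 59.3
```

Call:
move_arm(targets="-0.04 0 -0.037 0 0 0 1; -0.09 0 -0.084 0 0 0 1; -0.15 0 -0.14 0 0 0 1; -0.21 0 -0.196 0 0 0 1; -0.27 0 -0.252 0 0 0 1; -0.33 0 -0.308 0 0 0 1; -0.38 0 -0.354 0 0 0 1; -0.402 0 -0.375 0 0 0 1; -0.402 0 -0.375 0 0 0 1; -0.402 0 -0.375 0 0 0 1")

```text
time_s: 5.18
tool_pos: [468.4, -309.6, 233.6]
eef_rot: [-0.001, 0.93, 0.004, 0.367]
wrist_force: [0.2, -0.8, -2.7]
finger_gap: 29.4
grip_force: 59.8
```

Run:
```python
from h import *
from cell import r
o=r.observe();print(o["tool_pos"].round(1),o["finger_gap"],o["wrist_force"].round(1),o["q"].round(2))
Rt=toolR(2.5,43)
go(o,[468,-160,245],toolR(1,43));go(o,[470,-10,235],Rt);go(o,[470,80,225],Rt)
```

```text
[ 468.4 -309.6  233.6] 29.370064981471543 [ 0.2 -0.8 -2.7] [-1.   -0.39  2.15  0.73  1.05  0.3 ]
ROW 0.043 -0.748 -0.039 0.006 -0.001 -0.006 | dist 150.1 deg 0.5
ROW 0.021 -1.498 0.009 0.023 -0.001 -0.024 | dist 299.6 deg 2.0
ROW -0.01 -1.948 0.048 0.023 -0.001 -0.024 | dist 389.7 deg 2.0
```

Call:
move_arm(targets="0 -0.03 0 0 0 0 1; 0.01 -0.09 0 0 0 0 1; 0.01 -0.18 0 0 0 0 1; 0.02 -0.28 0 0 0 0 1; 0.02 -0.38 0 0 0 0 1; 0.02 -0.48 0 0 0 0 1; 0.02 -0.58 0 0 0 0 1; 0.02 -0.68 0 0 0 0 1; 0.02 -0.78 0 0 0 0 1; 0.02 -0.88 0 0.01 0 -0.01 1; 0.02 -0.95 0 0.01 0 -0.01 1; 0.02 -1 0 0.02 0 -0.02 1")

```text
time_s: 6.18
tool_pos: [469.6, -107.0, 236.1]
eef_rot: [-0.009, 0.93, 0.02, 0.367]
wrist_force: [-0.1, -0.3, -3.8]
finger_gap: 29.5
grip_force: 59.8
```

Call:
move_arm(targets="0 -0.1 0 0 0 0 1; 0 -0.2 0.01 0 0 0 1; 0 -0.3 0.01 0 0 0 1; 0 -0.4 0.02 0 0 0 1; 0 -0.5 0.02 0 0 0 1; 0 -0.6 0.02 0 0 0 1; 0 -0.67 0.02 0 0 0 1; 0 -0.73 0.02 0 0 0 1; 0 -0.75 0.02 0 0 0 1; 0 -0.75 0.02 0 0 0 1; 0 -0.75 0.02 0 0 0 1")

```text
time_s: 7.1
tool_pos: [466.3, 40.7, 233.3]
eef_rot: [-0.008, 0.93, 0.019, 0.367]
wrist_force: [0.4, 0.2, -2.4]
finger_gap: 29.0
grip_force: 60.3
```

Run:
```python
from h import *
from cell import r,camera
import pickle
o=r.observe();print(o["tool_pos"].round(1),o["q"].round(2),R.from_matrix(pose(o)[1].as_matrix()).as_matrix().round(3).tolist())
d={n:camera(n) for n in("wrist","side","top")};d["o"]=o;pickle.dump(d,open("cams2.pkl","wb"))
cv2.imwrite("pics/w3.png",d["wrist"]["image"][:,:,::-1])
```

```text
[466.3  40.7 233.3] [-0.14 -0.89  2.44  0.17  0.86  1.33] [[0.731, 0.04, 0.682], [0.029, -0.999, 0.028], [0.682, -0.001, -0.731]]
```

View pics/w3.png

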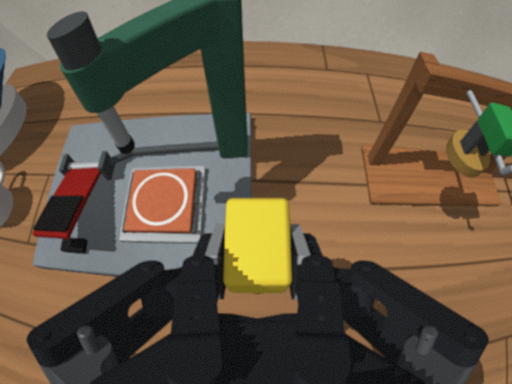

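The wrist view shows the stamp held straight at (257,245), the ring at (162,199), the tile spanning about (125..196, 168..235), the ram pad at (126,146) and the treadle pad at (60,215). Next I refine the ring centre and the press yaw from the tile.

Run:
```python
from h import *
import pickle
d=pickle.load(open("cams2.pkl","rb"));d0=pickle.load(open("cams0.pkl","rb"))
W=d["wrist"]
def disc(c,box,seed,fish):
    x0,y0,x1,y1=box;im=cv2.resize(c["image"][y0:y1,x0:x1],None,fx=8,fy=8,interpolation=cv2.INTER_CUBIC)
    h,s,v=hsv(im);m=((h>3)&(h<16)&(s>125)).astype(np.uint8)
    n,l=cv2.connectedComponents(m,connectivity=4);k=l[int((seed[1]-y0)*8),int((seed[0]-x0)*8)]
    ct=max(cv2.findContours((l==k).astype(np.uint8),0,cv2.CHAIN_APPROX_NONE)[0],key=len)
    pts=(cv2.convexHull(ct)[:,0]+.5)/8-.5+[x0,y0]
    P=np.array([plane(c,u,v,35,fish)[:2] for u,v in pts]);(cx,cy),rad=cv2.minEnclosingCircle(P.astype(np.float32));e=cv2.fitEllipse(P.astype(np.float32))
    print("disc on plane35: fit",np.round(e[0],1),np.round(e[1],1),"enc",round(cx,1),round(cy,1),round(rad,1));return e[0]
pw=disc(W,(118,160,205,242),(161,199),True)
disc(d["top"],(195,165,230,200),(211,184),False);disc(d["side"],(180,230,232,268),(205,246),False)
# tile: orange mask plus ring -> closed hull
x0,y0,x1,y1=115,155,210,245;h,s,v=hsv(W["image"][y0:y1,x0:x1])
m=((h>3)&(h<16)&(s>150)&(v>110)).astype(np.uint8);b,l=blobs(m,50);print(b)
m=cv2.morphologyEx(m,cv2.MORPH_CLOSE,np.ones((7,7)));b,l=blobs(m,300);k=max(b)[-1]
ct=max(cv2.findContours((l==k).astype(np.uint8),0,cv2.CHAIN_APPROX_NONE)[0],key=len)[:,0]+[x0,y0]
P=np.array([plane(W,u,v,35,True)[:2] for u,v in ct]).astype(np.float32);print("tile rect",cv2.minAreaRect(P))
# triangulated ring height
q=[ray(W,*project(W,np.r_[pw,35],True),True)]
for n,uv in(("top",(210.98,184.02)),("side",(204.4,244.5))):
    print(n,tri(q+[ray(d0[n],*uv)])[0].round(1))
# treadle pad in wrist (black blob)
h,s,v=hsv(W["image"]);b,l=blobs((v<48),60);print([x for x in b if x[1]<120 and 150<x[2]<260])
# ram pad end
print([x for x in b if 100<x[1]<150 and 120<x[2]<160])
```

```text
disc on plane35: fit [586.4 173. ] [64.5 64.9] enc 586.4 173.0 32.5
disc on plane35: fit [583.8 172.9] [59.4 60.9] enc 583.7 173.0 30.7
disc on plane35: fit [586.1 172.7] [59.2 60.9] enc 586.4 172.3 30.6
[(1301, np.float64(48.6), np.float64(51.1), 10, 15, 70, 62, 1), (1544, np.float64(44.5), np.float64(43.3), 22, 22, 46, 44, 2)]
tile rect ((584.0341796875, 171.46343994140625), (87.84903717041016, 88.2441177368164), 3.399203300476074)
top [583.6 171.8  39.3]
side [586.2 172.9  35. ]
[(238, np.float64(108.5), np.float64(166.3), 100, 154, 21, 26, 254), (1099, np.float64(58.5), np.float64(213.4), 34, 196, 49, 35, 261), (322, np.float64(74.8), np.float64(245.1), 62, 238, 26, 15, 263)]
[(123, np.float64(127.3), np.float64(147.5), 119, 139, 15, 15, 243)]
```

```bash
cat > wp.py <<'E'
from h import *
from cell import r
o=r.observe();Rt=toolR(3,43);u=np.array([np.cos(np.radians(3)),np.sin(np.radians(3)),0])
c=np.array([586,173,0])-14.1*u
print(o["tool_pos"].round(1),o["q"].round(2))
for n,a,z in(("B",-75,190),("C",-45,110),("D",0,108),("E",0,100)): print(n,(c+a*u+[0,0,z]).round(1),end=" ");go(o,c+a*u+[0,0,z],Rt)
E
python3 wp.py
```

```text
[466.4  39.8 233.4] [-0.15 -0.9   2.44  0.17  0.86  1.33]
B [497.  168.3 190. ] ROW -0.018 -0.636 0.28 0.009 -0.001 -0.01 | dist 139.1 deg 0.8
C [527.  169.9 110. ] ROW -0.182 -0.638 0.675 0.009 -0.001 -0.01 | dist 189.3 deg 0.8
D [571.9 172.3 108. ] ROW -0.024 -0.641 0.836 0.009 -0.001 -0.01 | dist 210.7 deg 0.8
E [571.9 172.3 100. ] ROW -0.052 -0.641 0.865 0.009 -0.001 -0.01 | dist 215.6 deg 0.8
```

Call:
move_arm(targets="0 -0.07 0.03 0 0 0 1; 0 -0.16 0.07 0 0 0 1; 0 -0.26 0.12 0 0 0 1; -0.01 -0.36 0.16 0 0 0 1; -0.01 -0.46 0.2 0 0 0 1; -0.02 -0.54 0.24 0.01 0 -0.01 1; -0.02 -0.6 0.27 0.01 0 -0.01 1; -0.02 -0.636 0.28 0.01 0 -0.01 1; -0.02 -0.636 0.28 0.01 0 -0.01 1; -0.02 -0.636 0.28 0.01 0 -0.01 1")

```text
time_s: 8.08
tool_pos: [496.7, 168.7, 189.5]
eef_rot: [-0.01, 0.93, 0.025, 0.366]
wrist_force: [-0.9, 0.1, -2.6]
finger_gap: 29.5
grip_force: 60.8
```

```bash
python3 wp.py
```

```text
[496.7 168.7 189.5] [ 0.25 -0.57  2.34 -0.23  0.64  1.9 ]
B [497.  168.3 190. ] ROW 0.003 0.002 -0.001 -0.002 -0.0 0.0 | dist 0.7 deg 0.1
C [527.  169.9 110. ] ROW -0.16 0.003 0.394 -0.002 -0.0 0.0 | dist 85.1 deg 0.1
D [571.9 172.3 108. ] ROW -0.002 0.003 0.555 -0.002 -0.0 0.0 | dist 111.0 deg 0.1
E [571.9 172.3 100. ] ROW -0.03 0.003 0.584 -0.002 -0.0 0.0 | dist 117.0 deg 0.1
```

Call:
move_arm(targets="-0.02 0 0.05 0 0 0 1; -0.06 0 0.14 0 0 0 1; -0.1 0 0.24 0 0 0 1; -0.14 0 0.33 0 0 0 1; -0.16 0.002 0.38 0 0 0 1; -0.16 0.003 0.394 0 0 0 1; -0.16 0.003 0.394 0 0 0 1")

```text
time_s: 8.67
tool_pos: [527.0, 169.1, 109.9]
eef_rot: [-0.01, 0.93, 0.024, 0.366]
wrist_force: [-0.9, -0.1, -2.2]
finger_gap: 29.2
grip_force: 60.8
```

```bash
python3 wp.py
python3 - <<'E'
from cell import camera
import cv2
c=camera("side")["image"][150:310,110:310];cv2.imwrite("pics/s3.png",cv2.resize(c,(750,600),interpolation=2)[:,:,::-1])
E
```

```text
[527.  169.1 109.9] [ 0.23 -0.34  2.33 -0.31  0.42  1.99]
B [497.  168.3 190. ] ROW 0.163 -0.005 -0.395 -0.001 0.0 -0.001 | dist 85.6 deg 0.1
C [527.  169.9 110. ] ROW 0.0 -0.004 -0.001 -0.001 0.0 -0.001 | dist 0.8 deg 0.1
D [571.9 172.3 108. ] ROW 0.158 -0.004 0.16 -0.001 0.0 -0.001 | dist 45.0 deg 0.1
E [571.9 172.3 100. ] ROW 0.131 -0.004 0.189 -0.001 0.0 -0.001 | dist 46.1 deg 0.1
```

View pics/s3.png

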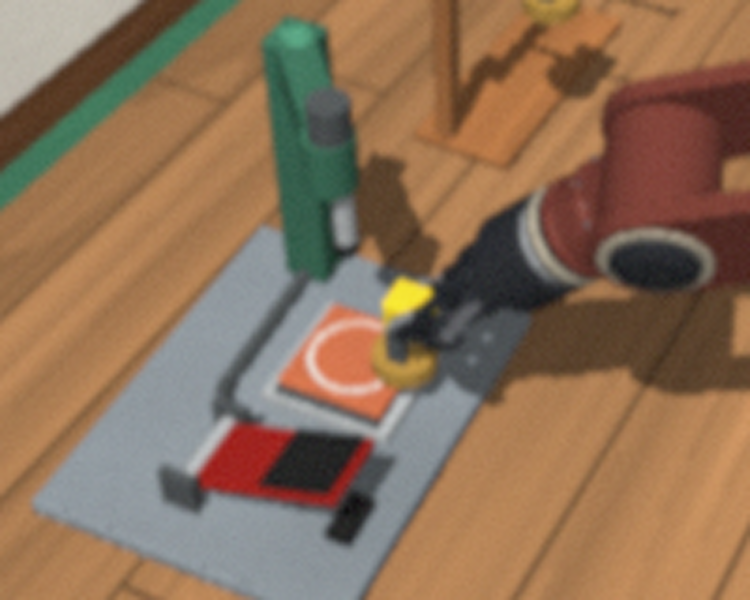

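The side crop shows the stamp upright, with its foot at the tile's front edge (405,365), and the ram and head well clear. I move it in over the ring.

Call:
move_arm(targets="0.02 0 0.02 0 0 0 1; 0.05 -0.001 0.05 0 0 0 1; 0.08 -0.002 0.081 0 0 0 1; 0.11 -0.003 0.112 0 0 0 1; 0.14 -0.004 0.142 0 0 0 1; 0.158 -0.004 0.16 0 0 0 1; 0.158 -0.004 0.16 0 0 0 1; 0.158 -0.004 0.16 0 0 0 1")

```text
time_s: 9.38
tool_pos: [572.1, 173.4, 109.0]
eef_rot: [-0.011, 0.93, 0.025, 0.367]
wrist_force: [-0.2, 0.3, -3.7]
finger_gap: 29.2
grip_force: 60.8
```

```bash
python3 wp.py
python3 - <<'E'
from cell import camera,r
from h import *
import pickle
d={n:camera(n) for n in("side","wrist","top")};pickle.dump(d,open("cams4.pkl","wb"))
c=d["side"]["image"][205:275,165:255];w=d["wrist"]["image"][60:300,100:400]
out=np.hstack([cv2.resize(c,(400,310),interpolation=2),cv2.resize(w,(400,310),interpolation=2)]);cv2.imwrite("pics/s4.png",out[:,:,::-1])
E
```

```text
[572.1 173.4 109. ] [ 0.22 -0.2   2.23 -0.3   0.38  1.97]
B [497.  168.3 190. ] ROW 0.002 0.005 -0.553 -0.002 -0.001 0.0 | dist 110.6 deg 0.1
C [527.  169.9 110. ] ROW -0.162 0.005 -0.158 -0.002 -0.001 0.0 | dist 45.2 deg 0.1
D [571.9 172.3 108. ] ROW -0.004 0.006 0.003 -0.002 -0.001 0.0 | dist 1.5 deg 0.1
E [571.9 172.3 100. ] ROW -0.032 0.006 0.032 -0.002 -0.001 0.0 | dist 9.1 deg 0.1
```

View pics/s4.png

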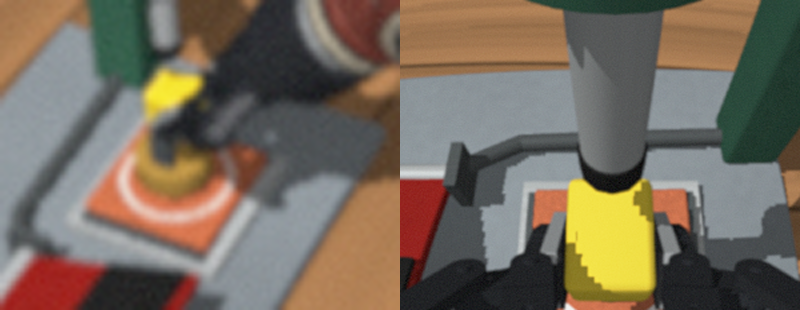

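The bar lies centred under the ram (column 610 against 612), and the foot hovers over the ring. I lower it gently.

Call:
move_arm(targets="-0.005 0.002 0.006 0 0 0 1; -0.01 0.003 0.013 0 0 0 1; -0.016 0.004 0.02 0 0 0 1; -0.022 0.004 0.025 0 0 0 1; -0.026 0.004 0.028 0 0 0 1; -0.026 0.004 0.028 0 0 0 1")

```text
time_s: 10.03
tool_pos: [571.5, 172.6, 100.4]
eef_rot: [-0.01, 0.93, 0.025, 0.366]
wrist_force: [0.2, -0.5, -3.3]
finger_gap: 29.1
grip_force: 60.8
```

Call:
move_arm(targets="-0.002 0 0.002 0 0 0 1; -0.003 0 0.004 0 0 0 1; -0.003 0 0.004 0 0 0 1")

```text
time_s: 10.28
tool_pos: [572.1, 172.7, 100.1]
eef_rot: [-0.011, 0.93, 0.025, 0.367]
wrist_force: [-0.0, 1.2, -2.8]
finger_gap: 28.9
grip_force: 60.9
```

Call:
move_arm(targets="-0.002 0 0.002 0 0 0 1; -0.003 0 0.004 0 0 0 1; -0.003 0 0.004 0 0 0 1")

```text
time_s: 10.53
tool_pos: [572.7, 172.9, 99.9]
eef_rot: [-0.011, 0.93, 0.025, 0.368]
wrist_force: [-0.7, 0.5, 0.8]
finger_gap: 29.8
grip_force: 61.2
```

Run:
```python
from cell import r
o=r.observe();print(o["tool_pos"],o["wrist_force"],o["wrist_torque"])
```

```text
[572.71173244 172.91307459  99.92889863] [-0.7204867  0.4891509  0.7885744] [-0.03632114  0.32521883  0.01005837]
```

Contact is made: the vertical force rose from about −3 to +0.8 N. I release.

Call:
move_arm(targets="0 0 0 0 0 0 0.6; 0 0 0 0 0 0 0.55; 0 0 0 0 0 0 0.5; 0 0 0 0 0 0 0.45; 0 0 0 0 0 0 0.4; 0 0 0 0 0 0 0.35; 0 0 0 0 0 0 0.3; 0 0 0 0 0 0 0.3; 0 0 0 0 0 0 0.3")

```text
time_s: 11.28
tool_pos: [572.1, 172.7, 99.0]
eef_rot: [-0.011, 0.93, 0.025, 0.367]
wrist_force: [-0.0, -0.0, 0.1]
finger_gap: 59.9
grip_force: 0.0
```

Call:
move_arm(targets="0 0 -0.03 0 0 0 0.3; 0 0 -0.07 0 0 0 0.3; 0 0 -0.13 0 0 0 0.3; 0 0 -0.2 0 0 0 0.3; 0 0 -0.28 0 0 0 0.3; 0 0 -0.36 0 0 0 0.3; 0 0 -0.44 0 0 0 0.3; 0 0 -0.52 0 0 0 0.3; 0 0 -0.55 0 0 0 0.3; 0 0 -0.55 0 0 0 0.3")

```text
time_s: 12.12
tool_pos: [497.2, 168.9, 181.5]
eef_rot: [-0.011, 0.929, 0.025, 0.369]
wrist_force: [0.6, 0.4, 0.6]
finger_gap: 60.0
grip_force: 0.0
```

Run:
```python
from cell import camera,r
from h import *
import pickle
o=r.observe();print(o["tool_pos"].round(1),o["q"].round(2))
d={n:camera(n) for n in("side","wrist","top")};pickle.dump(d,open("cams5.pkl","wb"))
c=d["side"]["image"][205:310,130:255];w=d["wrist"]["image"][60:360,60:460]
out=np.hstack([cv2.resize(c,(400,336),interpolation=2),cv2.resize(w,(400,336),interpolation=2)]);cv2.imwrite("pics/s5.png",out[:,:,::-1])
W=d["wrist"];h,s,v=hsv(W["image"]);b,l=blobs((h>20)&(h<36)&(s>130)&(v>90),60);k=max(b);print(k)
for u,vv in((k[3],k[2]),(k[3]+k[5]-1,k[2]),(k[1],k[4]),(k[1],k[4]+k[6]-1)): print(plane(W,u,vv,113,True).round(1))
m=v<50;bb,_=blobs(m,200);print([x for x in bb])
```

```text
[497.2 168.9 181.5] [ 0.25 -0.56  2.35 -0.23  0.62  1.91]
(2158, np.float64(257.2), np.float64(187.9), 237, 159, 42, 58, 1)
[567.9 187.7 113. ]
[569.6 155.7 113. ]
[595.5 173.4 113. ]
[545.1 170.6 113. ]
[(3509, np.float64(324.2), np.float64(24.2), 270, 0, 125, 76, 3), (239, np.float64(257.5), np.float64(144.5), 246, 136, 24, 16, 323), (280, np.float64(179.9), np.float64(167.2), 170, 151, 30, 32, 329), (2550, np.float64(121.4), np.float64(229.7), 87, 205, 68, 51, 340), (40422, np.float64(254.7), np.float64(329.4), 6, 227, 503, 157, 346)]
```

View pics/s5.png

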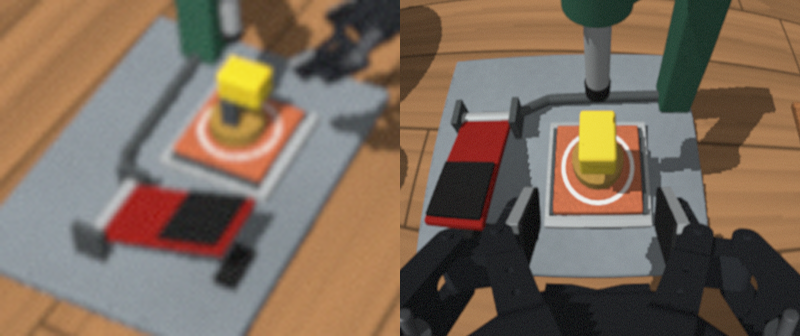

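The stamp stands upright inside the ring in both views, with the bar's far edge at x≈595, so its origin is at about (585.5,172.5). The treadle pad is at full-image wrist pixel (121,230). I move left, closing the fingers, and measure the pad.

Call:
move_arm(targets="0 -0.05 -0.02 0 0 0 0.5; 0 -0.12 -0.04 0 0 0 1; 0 -0.22 -0.05 0 0 0 1; 0 -0.32 -0.06 0 0 0 1; 0 -0.42 -0.06 0 0 0 1; 0 -0.52 -0.06 0 0 0 1; 0 -0.6 -0.06 0 0 0 1; 0 -0.64 -0.06 0 0 0 1; 0 -0.64 -0.06 0 0 0 1; 0 -0.64 -0.06 0 0 0 1")

```text
time_s: 13.1
tool_pos: [481.7, 295.9, 186.8]
eef_rot: [-0.01, 0.93, 0.026, 0.366]
wrist_force: [0.2, 0.3, 0.0]
finger_gap: 0.1
grip_force: 0.0
```

Run:
```python
from cell import camera,r
from h import *
import pickle
d=pickle.load(open("cams5.pkl","rb"));W=camera("wrist");S=d["side"];T=d["top"]
def padc(c,box,fish):
    x0,y0,x1,y1=box;h,s,v=hsv(c["image"][y0:y1,x0:x1]);b,l=blobs(v<50,60);b=max(b);ct=np.argwhere(l==b[-1])[:,::-1].astype(np.float32)
    print(b,cv2.minAreaRect(ct)[0]+np.array([x0,y0]));return ray(c,b[1]+x0,b[2]+y0,fish)
a=padc(d["wrist"],(80,195,165,260),True);s=padc(S,(178,262,208,282),False);t=padc(T,(168,186,190,201),False)
for q in([a,s],[a,t],[s,t],[a,s,t]):p,e=tri(q);print(p.round(1),np.round(e,1))
h,ss,v=hsv(W["image"]);print([x for x in blobs(v<50,300)[0]])
o=r.observe();print(o["tool_pos"].round(1),o["q"].round(2),o["finger_gap"]);cv2.imwrite("pics/w6.png",W["image"][:,:,::-1])
go(o,[536,300.5,140],toolR(3,0))
```

```text
(2550, np.float64(41.4), np.float64(34.7), 7, 10, 68, 51, 1) [120.4128418  228.62385559]
(224, np.float64(14.8), np.float64(10.7), 3, 4, 24, 15, 1) [192.54615402 272.63076973]
(157, np.float64(10.1), np.float64(7.4), 4, 2, 14, 12, 1) [178.5 193.5]
[540.7 300.   69. ] [0.7 0.7]
[539.9 300.1  68.5] [0.3 0.3]
[540.1 300.3  69.8] [0.9 0.9]
[540.2 300.1  69.1] [0.4 1.1 0.8]
[(1909, np.float64(490.9), np.float64(46.2), 451, 0, 61, 128, 6), (39357, np.float64(257.4), np.float64(320.6), 50, 200, 416, 184, 126)]
[481.8 295.5 187. ] [ 0.58 -0.36  2.21 -0.56  0.7   2.42] 0.11507055563160683
ROW 0.039 -0.01 0.357 -0.001 -0.716 0.002 | dist 71.9 deg 42.9
```

The pad's middle triangulates to (540,300,70), which agrees with the text's 73. I bring the tool vertical above it.

Call:
move_arm(targets="0.01 0 0.05 0 -0.1 0 1; 0.01 0 0.1 0 -0.2 0 1; 0.02 0 0.15 0 -0.3 0 1; 0.02 -0.01 0.2 0 -0.4 0 1; 0.03 -0.01 0.25 0 -0.5 0 1; 0.04 -0.01 0.3 0 -0.6 0 1; 0.04 -0.01 0.35 0 -0.716 0 1; 0.04 -0.01 0.357 0 -0.716 0 1; 0.04 -0.01 0.357 0 -0.716 0 1; 0.04 -0.01 0.357 0 -0.716 0 1")

```text
time_s: 13.98
tool_pos: [536.0, 300.1, 141.0]
eef_rot: [-0.0, 1.0, 0.027, 0.001]
wrist_force: [0.0, 0.8, -0.3]
finger_gap: -0.1
grip_force: 0.0
```

Run:
```python
from cell import r
from h import *
o=r.observe();print(o["tool_pos"].round(1),o["q"].round(2),o["wrist_force"].round(1))
for z in(95,62,60): go(o,[537,300,z],toolR(3,0))
```

```text
[536.  300.1 141. ] [0.39 0.11 1.73 0.   1.29 1.91] [ 0.   0.8 -0.3]
ROW 0.004 0.001 0.23 -0.001 -0.002 0.001 | dist 46.0 deg 0.1
ROW 0.004 0.001 0.395 -0.001 -0.002 0.001 | dist 79.0 deg 0.1
ROW 0.004 0.001 0.405 -0.001 -0.002 0.001 | dist 81.0 deg 0.1
```

Call:
move_arm(targets="0 0 0.05 0 0 0 1; 0 0 0.12 0 0 0 1; 0 0 0.18 0 0 0 1; 0.004 0 0.22 0 0 0 1; 0.004 0 0.24 0 0 0 1; 0.004 0 0.26 0 0 0 1; 0.004 0 0.28 0 0 0 1; 0.004 0 0.3 0 0 0 1; 0.004 0 0.32 0 0 0 1; 0.004 0 0.34 0 0 0 1; 0.004 0 0.36 0 0 0 1")

```text
time_s: 14.9
tool_pos: [537.8, 301.6, 71.1]
eef_rot: [-0.001, 1.0, 0.027, 0.001]
wrist_force: [-3.8, -0.8, 7.9]
finger_gap: 0.2
grip_force: 3.8
```

Call:
move_arm(targets="0 0 0.012 0 0 0 1; 0 0 0.024 0 0 0 1; 0 0 0.034 0 0 0 1; 0 0 0.042 0 0 0 1; 0 0 0.05 0 0 0 1; 0 0 0.05 0 0 0 1")

```text
time_s: 15.4
tool_pos: [537.1, 301.7, 61.8]
eef_rot: [-0.001, 1.0, 0.027, 0.0]
wrist_force: [-8.5, -1.4, 13.9]
finger_gap: -0.1
grip_force: 7.0
```

Call:
move_arm(targets="0 0 0.004 0 0 0 1; 0 0 0.008 0 0 0 1; 0 0 0.008 0 0 0 1")

```text
time_s: 15.65
tool_pos: [537.0, 301.6, 61.0]
eef_rot: [-0.001, 1.0, 0.027, -0.0]
wrist_force: [-9.7, -2.1, 16.7]
finger_gap: 0.1
grip_force: 8.3
```

Call:
move_arm(targets="0 0 0.004 0 0 0 1; 0 0 0.008 0 0 0 1; 0 0 0.008 0 0 0 1")

```text
time_s: 15.9
tool_pos: [537.1, 301.7, 60.7]
eef_rot: [-0.001, 1.0, 0.027, -0.0]
wrist_force: [-12.9, -3.9, 22.9]
finger_gap: 0.3
grip_force: 11.6
```

The force rose 6 N for 0.3 mm of travel, so the treadle is at its stop. I hold it for more than a second.

Call:
move_arm(targets="0 0 0.003 0 0 0 1; 0 0 0.003 0 0 0 1; 0 0 0.003 0 0 0 1; 0 0 0.003 0 0 0 1; 0 0 0.003 0 0 0 1; 0 0 0.003 0 0 0 1; 0 0 0.003 0 0 0 1; 0 0 0.003 0 0 0 1; 0 0 0.003 0 0 0 1; 0 0 0.003 0 0 0 1; 0 0 0.003 0 0 0 1; 0 0 0.003 0 0 0 1")

```text
time_s: 16.9
tool_pos: [537.1, 301.7, 60.7]
eef_rot: [-0.001, 1.0, 0.027, -0.0]
wrist_force: [-14.5, -5.5, 26.1]
finger_gap: -0.4
grip_force: 12.9
```

Run:
```python
from cell import camera,r
from h import *
S=camera("side");c=S["image"][180:310,110:255];w=camera("wrist")["image"]
out=np.hstack([cv2.resize(c,(400,359),interpolation=2),cv2.resize(w[:300,100:],(400,359),interpolation=2)]);cv2.imwrite("pics/s7.png",out[:,:,::-1])
o=r.observe();print(o["tool_pos"].round(1),o["wrist_force"].round(1))
```

```text
[537.  301.7  60.7] [-14.5  -4.1  26.5]
```

View pics/s7.png

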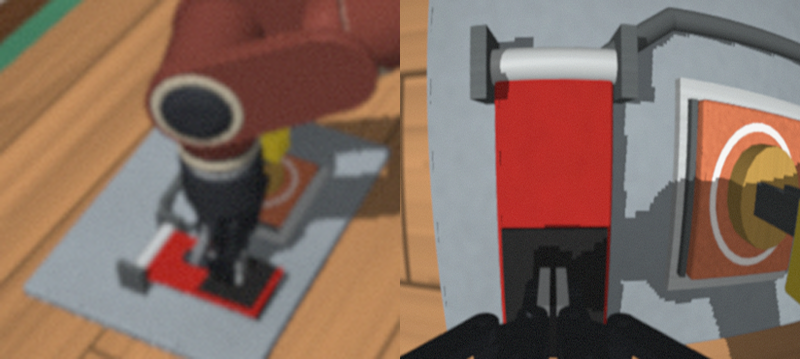

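The treadle is level, with the fingertips on its pad and the stamp foot still inside the ring. I hold a little longer, then raise.

Call:
move_arm(targets="0 0 0 0 0 0 1; 0 0 0 0 0 0 1; 0 0 0 0 0 0 1; 0 0 0 0 0 0 1; 0 0 0 0 0 0 1; 0 0 -0.02 0 0 0 1; 0 0 -0.04 0 0 0 1; 0 0 -0.06 0 0 0 1; 0 0 -0.08 0 0 0 1; 0 0 -0.1 0 0 0 1; 0 0 -0.12 0 0 0 1; 0 0 -0.14 0 0 0 1")

```text
time_s: 18.0
tool_pos: [538.2, 301.2, 84.8]
eef_rot: [-0.001, 1.0, 0.027, 0.002]
wrist_force: [2.7, -0.2, 1.8]
finger_gap: -0.0
grip_force: 1.6
```

Call:
move_arm(targets="0 0 -0.02 0 0 0 1; 0 0 -0.04 0 0 0 1; 0 0 -0.06 0 0 0 1; 0 0 -0.1 0 0 0 1; -0.05 0 -0.2 0 0 0 1; -0.1 0 -0.3 0 0 0 1; -0.2 0 -0.4 0 0 0 1; -0.3 0 -0.5 0 0 0 1; -0.4 0 -0.6 0 0 0 1; -0.45 0 -0.65 0 0 0 1; -0.45 0 -0.65 0 0 0 1; -0.45 0 -0.65 0 0 0 1")

```text
time_s: 19.0
tool_pos: [446.6, 295.9, 213.6]
eef_rot: [-0.001, 1.0, 0.027, 0.001]
wrist_force: [0.2, 0.1, 0.0]
finger_gap: 0.1
grip_force: 0.0
```

Run:
```python
from cell import camera,r
from h import *
o=r.observe();print(o["time_s"],o["tool_pos"].round(1),o["wrist_force"].round(1))
S=camera("side");T=camera("top");w=camera("wrist")["image"]
a=cv2.resize(S["image"][85:310,110:360],(400,360),interpolation=2);b=cv2.resize(w,(400,300));b2=cv2.resize(T["image"][140:260,110:400],(400,165),interpolation=2)
out=np.zeros((525,800,3),np.uint8);out[:360,:400]=a;out[:300,400:]=b;out[300:465,400:]=b2
cv2.imwrite("pics/s8.png",out[:,:,::-1])
x0,y0,x1,y1=178,262,208,282;h,s,v=hsv(S["image"][y0:y1,x0:x1]);print("pad side",max(blobs(v<50,30)[0]))
x0,y0,x1,y1=168,186,190,201;h,s,v=hsv(T["image"][y0:y1,x0:x1]);print("pad top",blobs(v<50,30)[0])
```

```text
19.0 [446.6 295.9 213.6] [0.2 0.1 0. ]
pad side (220, np.float64(14.8), np.float64(10.6), 3, 4, 24, 14, 1)
pad top [(125, np.float64(11.0), np.float64(6.2), 3, 0, 15, 14, 1)]
```

View pics/s8.png

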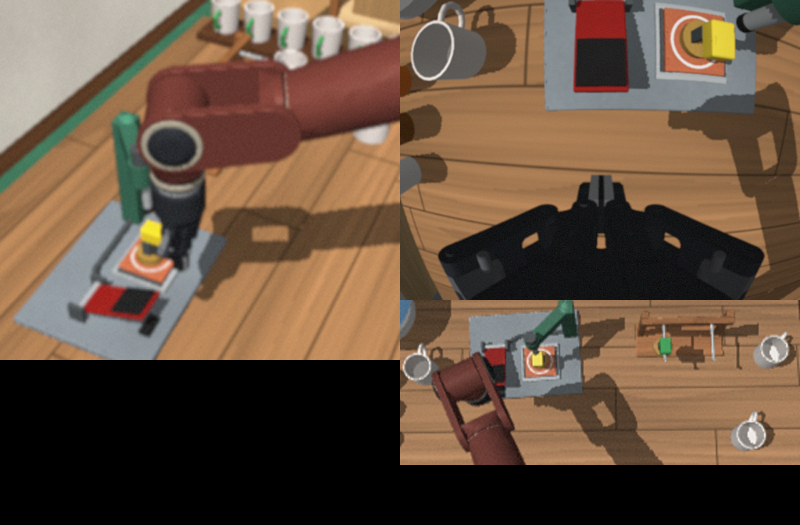

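The treadle is back up, with its side-view centroid the same as before pressing. The ram is up, the stamp stands in the ring, and the green stamp and mugs look in place. I hand the job in.

```bash
python3 -c "
from cell import r
print(r.sign_off())"
```

```text
the job is handed in; nothing more can be done
None
```

The job is handed in: the yellow stamp stands in the ring, the treadle was pressed to its stop, held for over a second and came fully back up, and the green stamp and mugs look untouched in the last pictures.

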